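Open the childproofed spice cupboard

TASK

The little black-doored spice cupboard on the worktop has a child-safety catch behind its door. Pull the door ajar by its wooden lip until there is a gap, reach down into the gap and press the catch's orange tongue down while you draw the door past it, then swing the door wide open, about square to the cupboard front, and leave it standing there. Do not force the door against the catch, and leave the mug, the plant and the spice jar where they stand.

Things in the scene. Friction and masses are not known exactly. Their poses are not given: they have to be found in the camera images.
- cupboard: Small fixed countertop cupboard, white top, pale wood sides, black door, 190 deep (x) x 240 wide (y) x 240 high (mm). Origin: on the worktop under the middle of its front edge; x points into the cupboard, away from its front, z up. The carcass front is the plane x = 0, the roof (top z 240) flush with it. The mug, pot and jar stand loose beside it.
- door (a joint): Opening angle of the matt black door, rad: 0 closed, 1.57 square to the front, limit 1.9. It stays where left (friction 0.12 N m) and starts at 0 to 0.08. Catch up: it stops at about 0.31, the gap behind it at the catch then being about 53 mm; catch pressed: it passes. Door 16 thick, 238 wide from the hinge, top at 240 mm; shut, its back lies on the carcass front.
- catch (a joint): Press angle of the safety catch, rad: 0 up (sprung), 0.6 fully down. From about 0.16 its hook clears the rail; 0.25 or more is comfortable. About 5 N on the orange tongue presses it 8 mm down (about 0.3). It springs back up when let go.
- door_hinge (a point): Point on the vertical hinge line, at the door's top (240 mm): the door's back face, right-hand edge as seen from in front; cupboard x -1, y -120 mm. The far edge swings out to cupboard -x, counter-clockwise seen from above. Axes turn with the door: y along the door from hinge to free edge, x out of its back face (into the cupboard when shut).
- door_lip (a point): Middle of the top face of the wooden pull lip, a block 40 wide (along the door) x 34 out from the door's front x 16 high (mm), top flush with the door's top (240). It is 17 mm in front of the door's front face (33 from the back face) and 100 mm from the hinge line along the door. Nothing below it; it can be pinched across its width from above.
- catch_pad (a point): Upper face of the orange press area on the catch's white tongue: 175 mm from the hinge along the door, 30 behind the door's back, 212 high when up (28 below the door's top). Reached from above through the gap. Tongue 18 wide, 8 thick, 76 long from the door's back, orange from 13 to 47; pivots at the door at height 226. A 3 mm plate 34 wide backs its root on the door.
- hook: Upturned hook at the tongue's far end, 8 x 18 x 12 mm, origin at its centre, 72 mm behind the door's back; its top is at 224 mm when up and catches behind the rail.
- rail: Aluminium strike rail under the roof, just inside the cupboard front: 8 deep (cupboard x 2 to 10) x 216 x 16 mm, lower edge 214 mm high. Origin at its centre. The hook bears on its rear face when the door is pulled with the catch up; 60 N there would break the catch.
- mug: Blue mug, radius 38, height 88 mm, loose, standing on the worktop at the right (hinge side) of the cupboard. Origin under its centre. Leave it.
- plant_pot: Terracotta pot with a green plant, radius 48, pot 80 and leaves about 125 mm high, loose, at the left of the cupboard. Origin under its centre. Leave it.
- spice_jar: Amber glass spice jar with black cap, radius 24, height 85 mm, loose, in front and to the left of the cupboard. Origin under its centre. Leave it.

How it is judged:
By the outcome, as a careful person would: the job done as asked, in the order asked, and still so for the second after the job is handed in, with the robot touching nothing.
It also fails if it takes over 48 s, if anything falls off the work surface, if the arm or the gripper's body presses on something with over 40 N, if the wrist force passes 120 N, or if a joint passes its speed limit or range.

ROBOT

A 6-joint arm with a two-finger parallel gripper is mounted at the origin on the work surface. World frame = base frame: x ahead of the robot, y to its left, z up, the work surface at z = 0. Lengths are in m, angles in degrees, forces in N, time in s.
With the tool pointing down it reaches from about 0.25 to 0.725 m from the base axis. Payload 4 kg.
Tool frame: the origin (TCP) lies between the finger pads; the fingertips stand 8 mm ahead of it and the grasp point (between the pads) lies 11 mm behind it; y points along the fingers, z is the direction in which the jaws open and shut, and the axes are right-handed (so a half turn about y gives the same grasp; the last joint's range is limited). The gripper opens to 85 mm and grips with 20 to 120 N. Pads are 22 mm wide; open, the fingers measure 114 mm over their backs; the gripper's body (76 mm by 85 mm) begins 54 mm behind the grasp point. The pads swing forward as they close: fully open they stand 13 mm farther back than shut.
Start: joints at [-75.229, 13.785, 0.286, 76.501, 0, 90], TCP at [0.127, -0.483, 0.239] pointing down, gripper open.
Joint ranges: [-155.79, 155.79], [-60.16, 107.12], [-62.33, 73.08], [-114, 123.19], [-81.49, 82.49], [-180, 180]. Speed limits (degrees/s): [159.86, 159.86, 180, 180, 180, 180].

INTERFACE

Orientations are given as [roll, pitch, yaw] about the fixed x, y, z axes, in that order (R = Rz(yaw) Ry(pitch) Rx(roll)).
In Python, from workcell import env, eyes, ticket gives the robot as it stands.
- The arm moves only by the tool move_arm, never from a script. Its argument "moves" is one flat list of numbers, 7 for each row, row after row: the turn, a rotation vector about the world's x, y, z as a fraction of full scale, then the shift along the world's x, y, z as a fraction of full scale, then the opening, from 0 (shut) to 1 (fully open). A call has exactly 8 rows; each row is the pose to reach, as a shift and turn from the pose commanded when the call began, turning the shorter way round; what a row does not reach only later rows make up. Full scale, the value 1, is 0.2 m for a shift and 360 degrees for a turn. A row lasts 1/8 s, in which the tool goes at most 62.5 mm and 10.7 degrees, less where a joint would pass 70% of its speed; a pose out of reach is approached as far as the arm can. A call with a number of a shift or a turn outside -1 to 1 is refused whole. A call with a gripper value outside its range is refused whole. The fingers move at their own pace and stop on an object; "force" is the grip in N (left out, the last holds). Time passes only in rows, so rows that repeat a pose let the fingers close, or fill a call up. It gives the time, the measured TCP pose, the force and the opening at its end, in the units of the state.
- env.read_state(): the state, without advancing time (a new reading comes with each control period).
- eyes.grab_frame(name): name is "scene" or "top"; returns a dict with "color" (420x560x3 uint8, red, green, blue), "mtx" (3x3 intrinsics, pixels), "world_to_cam" (4x4, takes a point from world to camera coordinates). Camera axes: x right, y down, z forward; pixel columns grow to the right and rows downward; lengths in m; the calibration is good to about 2 mm. A picture is of the moment at which its call begins. There is no depth.
- ticket.sign_off(): hands the job in, once; it reports no verdict.
The state is a dict: "t": time; "joint_positions": joint angles; "joint_velocities": joint speeds; "joint_torque": joint torques, N m; "tcp_pos": TCP position; "ee_rot": TCP orientation; "ft_force": force on the tool from outside, world axes, zero at the start; "torque": the same for the moment, N m; "opening": finger opening in m.
Only numpy, scipy, OpenCV 4.12 (cv2) and the standard library are available. Lean on these libraries where they do the work, as an engineer would, in place of code of your own. Each camera call takes 0.05 s, during which the arm holds its last target.

## Working session

There is one attempt and no reset: what is moved stays moved. The work goes in short steps, Python scripts to look and compute and a tool call to move; the robot and the scene stay as the last step left them, time stands still between calls to the robot, and variables do not carry over. Pictures are saved under pics/ and viewed, and the job is handed in when it is done.

Besides the shell and the picture viewer there is one more tool, called after "Call:" as name(argument=value, ...) on one line, values as JSON. move_arm: Moves the arm, as the interface text tells. Its arguments: {"type":"object","properties":{"moves":{"type":"array","items":{"type":"number"}},"force":{"type":"number"}},"required":["moves"]}

```bash
ls; mkdir -p pics; python3 - <<'E'
from workcell import env, eyes
import cv2
print(env.read_state())
for n in ("scene","top"):
    f=eyes.grab_frame(n); cv2.imwrite(f"pics/{n}0.png",f["color"][...,::-1]); print(n,f["mtx"].tolist(),f["world_to_cam"].round(4).tolist())
E
```

```text
pics
{'t': 0.0, 'joint_positions': array([-7.52287438e+01,  1.38331466e+01,  2.13499044e-01,  7.65003753e+01,
       -6.20048561e-05,  9.00011715e+01]), 'joint_velocities': array([ 0.02060863,  0.0294544 ,  0.02108684, -0.08791763, -0.01374898,
        0.04438855]), 'joint_torque': array([-9.09646205e-04, -3.72316289e+01,  2.52409852e+01,  1.69534574e-02,
       -7.96396967e-05, -1.24845201e-06]), 'tcp_pos': array([ 0.12732497, -0.48288769,  0.23840323]), 'ee_rot': array([-9.01200228e+01, -6.44587813e-05, -1.65229915e+02]), 'ft_force': array([ 0.60356267, -0.59858892,  0.35831301]), 'torque': array([ 0.05895544,  0.00698393, -0.0340343 ]), 'opening': 0.08540247928296345}
scene [[539.2297393793472, 0.0, 285.302040312685], [0.0, 539.2297393793472, 208.51323933068264], [0.0, 0.0, 1.0]] [[-0.0404, 0.9992, 0.0022, -0.0102], [0.727, 0.0309, -0.686, -0.3281], [-0.6855, -0.0262, -0.7276, 1.8146], [0.0, 0.0, 0.0, 1.0]]
top [[537.2542530687106, 0.0, 271.3300279236454], [0.0, 537.2542530687106, 205.3401530517788], [0.0, 0.0, 1.0]] [[-0.0246, -0.9997, 0.0001, 0.0445], [-0.9962, 0.0245, -0.0841, 0.5989], [0.0841, -0.0021, -0.9965, 1.5647], [0.0, 0.0, 0.0, 1.0]]
```

View pics/scene0.png

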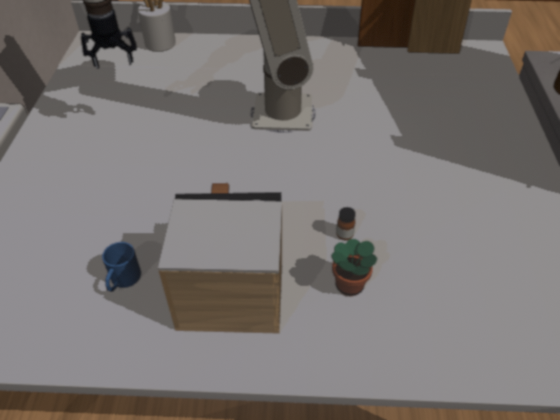

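View pics/top0.png

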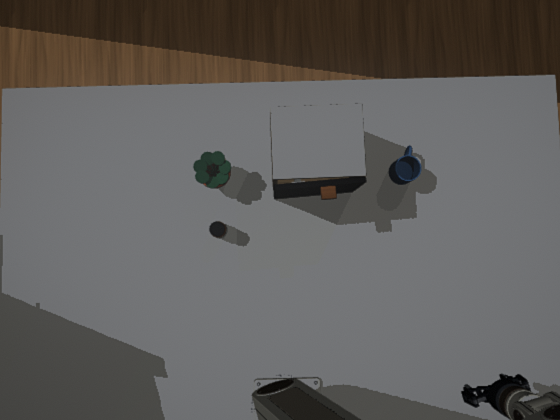

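The top view shows the cupboard at about (318,150), with the black door along rows 178–198 and the wooden lip near (328,192). The mug is near (405,168), the plant near (213,169) and the jar near (218,229). I'll zoom in and measure.

```bash
cat > h.py <<'E'
import numpy as np, cv2
def ray(f,u,v,z):
    M=f["world_to_cam"];R=M[:3,:3];t=M[:3,3];c=-R.T@t
    d=R.T@np.linalg.inv(f["mtx"])@np.array([u,v,1.]); return c+d*(z-c[2])/d[2]
def px(f,p):
    M=f["world_to_cam"];q=f["mtx"]@(M[:3,:3]@np.asarray(p)+M[:3,3]);return q[:2]/q[2]
E
python3 - <<'E'
import cv2,numpy as np
from workcell import env,eyes
from h import *
f=eyes.grab_frame("top");im=f["color"]
hsv=cv2.cvtColor(im,cv2.COLOR_RGB2HSV)
m=((hsv[...,1]<40)&(hsv[...,2]>140)).astype(np.uint8)
crop=im[90:250,180:440,::-1];cv2.imwrite("pics/c0.png",cv2.resize(crop,None,fx=3,fy=3,interpolation=cv2.INTER_NEAREST))
# orange lip
lip=((hsv[...,0]<15)&(hsv[...,1]>100)&(hsv[...,2]>70)).astype(np.uint8); lip[:150]=0
n,l,s,c=cv2.connectedComponentsWithStats(lip)
for i in range(1,n):
    if s[i,4]>30: 
        r=cv2.minAreaRect(np.argwhere(l==i)[:,::-1].astype(np.float32)); print(s[i],c[i],r,[ray(f,*p,0.24)[:2].round(4) for p in cv2.boxPoints(r)], ray(f,*c[i],.24))
print(im[178:200:2,300].tolist(), im[104,265:280].tolist())
s=eyes.grab_frame("scene");cv2.imwrite("pics/s1.png",cv2.resize(s["color"][170:350,80:400,::-1],None,fx=2.5,fy=2.5,interpolation=cv2.INTER_NEAREST))
E
```

```text
[321 186  15  12 160] [328.0625 191.6375] ((328.0, 191.5), (11.0, 14.0), 90.0) [array([ 0.6283, -0.0985]), array([ 0.6275, -0.1344]), array([ 0.5991, -0.1334]), array([ 0.6   , -0.0976])] [ 0.61336217 -0.11611146  0.24      ]
[[52, 53, 51], [80, 80, 78], [52, 53, 54], [24, 24, 25], [25, 26, 27], [23, 23, 24], [23, 24, 23], [25, 24, 24], [22, 23, 23], [37, 37, 36], [74, 73, 70]] [[116, 116, 118], [115, 116, 118], [115, 116, 118], [115, 116, 117], [115, 116, 117], [115, 116, 118], [115, 117, 118], [115, 116, 118], [115, 116, 118], [114, 115, 117], [115, 116, 118], [116, 117, 118], [115, 116, 118], [116, 117, 118], [116, 116, 118]]
```

View pics/c0.png

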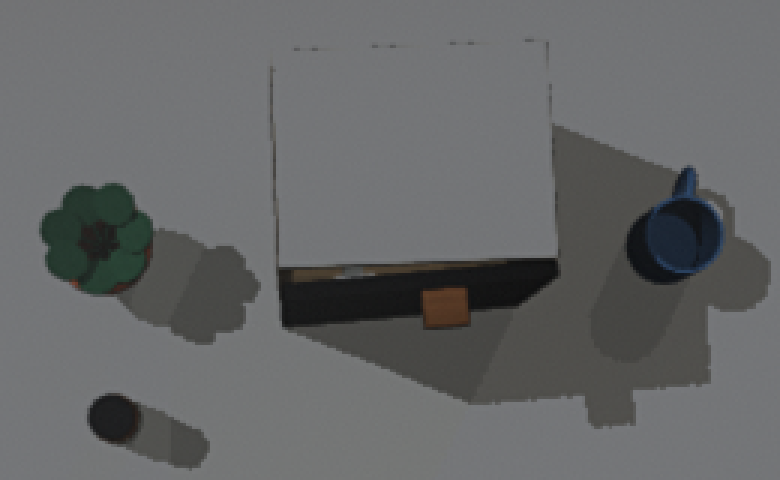

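View pics/s1.png

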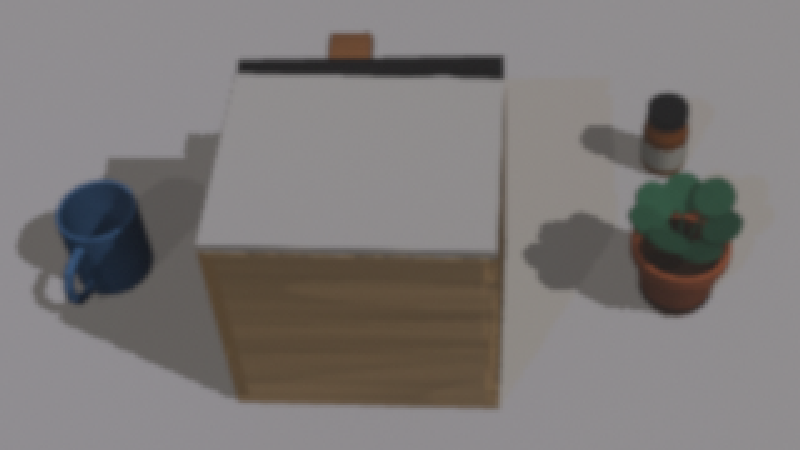

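```bash
cat > m.py <<'E'
import cv2,numpy as np
from workcell import env,eyes
from h import *
def cross(g,fixed,lo,hi,axis,thr):
    a=(g[lo:hi,fixed] if axis==0 else g[fixed,lo:hi]).astype(float)
    for i in range(len(a)-1):
        if (a[i]-thr)*(a[i+1]-thr)<0: return lo+i+(a[i]-thr)/(a[i]-a[i+1])
def line(f,pts,z):
    P=np.array([ray(f,*p,z)[:2] for p in pts if p[0] is not None and p[1] is not None])
    vx,vy,x,y=cv2.fitLine(P.astype(np.float32),cv2.DIST_HUBER,0,.001,.001).ravel(); return np.array([x,y]),np.array([vx,vy])
E
python3 - <<'E'
from m import *
s=eyes.grab_frame("scene");g=cv2.cvtColor(s["color"],cv2.COLOR_RGB2GRAY)
np.set_printoptions(linewidth=200)
for c in (190,220,230,260,275): print(c,g[180:212,c])
for r in (198,210,225,240): print(r,g[r,160:180],g[r,274:290])
t=eyes.grab_frame("top");G=cv2.cvtColor(t["color"],cv2.COLOR_RGB2GRAY)
print("top")
for c in (280,300,315,320,328,332,340,355): print(c,G[172:204,c])
for r in (185,190,195): print(r,G[r,266:280],G[r,316:340],G[r,355:370])
for r in (110,130,150,170): print(r,G[r,266:280],G[r,355:372])
E
```

```text
190 [142 142 142 142 142 142 142 142 142 142 142 140 128  96  58  40  36  39  52  89 126 140 143 143 142 142 142 142 142 142 142 142]
220 [142 140 128 102  80  78  79  79  80  80  82  82  75  56  41  37  38  38  44  69 107 132 140 141 141 141 141 142 142 142 142 142]
230 [142 142 141 140 136 133 132 131 132 132 134 133 118  81  47  38  37  37  40  55  92 126 139 142 141 142 142 142 142 141 142 142]
260 [142 142 142 141 142 142 142 141 142 141 140 128  95  59  40  37  37  37  39  57  94 126 140 141 142 141 141 141 142 142 141 142]
275 [142 142 142 142 143 141 142 142 142 142 140 125  88  52  39  37  37  36  37  41  62  98 128 140 141 141 141 141 141 141 142 142]
198 [143 142 142 142 142 142 142 143 142 142 142 142 140 133 115  87  71  68  68  66] [ 38  37  36  37  37  40  59  96 128 140 142 142 142 142 142 141]
210 [142 142 142 142 142 142 142 142 142 141 136 134 138 141 142 142 143 141 142 142] [142 142 141 141 141 140 133 125 127 134 137 138 139 139 138 139]
225 [100  99  98  99  99  98 102 114 130 139 142 142 142 142 141 142 142 142 142 142] [141 142 141 142 141 137 122 110 121 134
[... 1630 characters left out ...]
17 117 116 116 118 114  80  24  23  25  25  24  25] [46 45 45 48 53 43 57 61 60 60 60 58 59 58 57 56 58 57 58 54 50 72 73 72] [79 79 79 79 79 79 79 79 79 79 80 79 80 79 78]
110 [117 116 117 116 113 117 116 117 118 117 117 116 116 118] [116 116 116 117 116 117 114 105 116 116 116 116 116 116 116 115 116]
130 [117 118 118 110  80 114 118 118 118 117 117 118 117 118] [117 117 116 116 117 116 117 115 110 113 118 117 118 117 117 117 116]
150 [118 116 118 118 111  87 118 118 117 117 116 117 118 117] [116 116 118 116 116 117 116 117 117 109  81  79  79  80  82  80  80]
170 [116 117 116 116 118 107  70 116 119 117 116 117 116 117] [117 117 116 116 117 116 116 116 116 118 112  79  78  80  79  78  80]
```

```bash
cat > meas.py <<'E'
from m import *
s=eyes.grab_frame("scene");g=cv2.cvtColor(s["color"],cv2.COLOR_RGB2GRAY)
t=eyes.grab_frame("top");G=cv2.cvtColor(t["color"],cv2.COLOR_RGB2GRAY)
ang=lambda v:np.degrees(np.arctan2(-v[0],v[1])) if v[1]>0 else np.degrees(np.arctan2(v[0],-v[1]))
L={}
L['roofS']=line(s,[(c,cross(g,c,196,206,0,90)) for c in range(182,278)],.24)
L['roofT']=line(t,[(c,cross(G,c,170,182,0,85)) for c in range(278,360)],.24)
L['doorfrontS']=line(s,[(c,cross(g,c,186,197,0,90)) for c in list(range(180,208))+list(range(233,276))],.24)
for k,(p,v) in L.items():
    print(k,'yaw',ang(v).round(2),'x at y=0,-.1',[(p[0]+v[0]/v[1]*(y-p[1])).round(4) for y in (0,-.1)])
# scene roof sides
print('L side S',[ray(s,cross(g,r,276,283,1,120) or 0,r,.24)[:2].round(4) for r in (240,)])
print('R side S',[ray(s,cross(g,r,160,178,1,120) or 0,r,.24)[:2].round(4) for r in (225,232,240,247)])
print('R side T',[ray(t,cross(G,r,358,370,1,98) or 0,r,.24)[:2].round(4) for r in (150,160,170)])
print('L side T',[ray(t,u,r,.24)[:2].round(4) for u,r in ((269.5,130),(270.6,150),(271.6,170))])
print('door free edge T',[ray(t,cross(G,r,268,276,1,70),r,.24)[:2].round(4) for r in (185,187,190)], 'S',[ray(s,cross(g,r,276,286,1,90),r,.24)[:2].round(4) for r in (194,196,198)])
# lip scene edges
for r in (186,188,190): print('lipS',r,[ray(s,c,r,.24)[:2].round(4) for c in (cross(g,r,205,218,1,110),cross(g,r,222,236,1,110))])
print('lip front S',ray(s,220,cross(g,220,180,186,0,110),.24)[:2])
E
python3 meas.py
```

```text
roofS yaw 0.88 x at y=0,-.1 [np.float32(0.6535), np.float32(0.6551)]
roofT yaw 1.01 x at y=0,-.1 [np.float32(0.6506), np.float32(0.6524)]
doorfrontS yaw 3.72 x at y=0,-.1 [np.float32(0.6267), np.float32(0.6332)]
L side S [array([0.7661, 0.0278])]
R side S [array([ 0.7347, -0.2105]), array([ 0.7543, -0.2098]), array([ 0.7761, -0.2094]), array([ 0.7947, -0.2092])]
R side T [array([ 0.7191, -0.2135]), array([ 0.693 , -0.2122]), array([ 0.6669, -0.2141])]
L side T [array([0.7775, 0.0301]), array([0.725 , 0.0285]), array([0.6729, 0.0272])]
door free edge T [array([0.634 , 0.0264]), array([0.6288, 0.0259]), array([0.6211, 0.0252])] S [array([0.632 , 0.0249]), array([0.6383, 0.0255]), array([0.6445, 0.0258])]Traceback (most recent call last):
  File "meas.py", line 18, in <module>
    for r in (186,188,190): print('lipS',r,[ray(s,c,r,.24)[:2].round(4) for c in (cross(g,r,205,218,1,110),cross(g,r,222,236,1,110))])
                                            ~~~^^^^^^^^^^^
  File "h.py", line 4, in ray
    d=R.T@np.linalg.inv(f["mtx"])@np.array([u,v,1.]); return c+d*(z-c[2])/d[2]
      ~~~~~~~~~~~~~~~~~~~~~~~~~~~^~~~~~~~~~~~~~~~~~~
TypeError: unsupported operand type(s) for *: 'float' and 'NoneType'
```

Cupboard origin is about (0.6535, -0.0925), yaw about 1°, and the door is at about 0.05 rad. That puts the hinge at (0.6546, -0.2125) and the lip at about (0.615, -0.115). I'll move over the lip.

Call:
move_arm(moves=[0,0,-0.008,0.2,0.15,0.1,1,0,0,-0.016,0.4,0.3,0.2,1,0,0,-0.024,0.6,0.45,0.3,1,0,0,-0.031,0.8,0.6,0.4,1,0,0,-0.031,1,0.75,0.4,1,0,0,-0.031,1,0.75,0.4,1,0,0,-0.031,1,0.75,0.4,1,0,0,-0.031,1,0.75,0.4,1])

```text
t: 1.4
tcp_pos: [0.3265, -0.3341, 0.3191]
ee_rot: [-90.0, -0.0, -176.5]
ft_force: [0.3, 0.1, -0.0]
opening: 0.0853
```

Call:
move_arm(moves=[0,0,0,0.2,0.15,0,1,0,0,0,0.4,0.3,0,1,0,0,0,0.6,0.45,0,1,0,0,0,0.8,0.6,0,1,0,0,0,1,0.75,0,1,0,0,0,1,0.75,0,1,0,0,0,1,0.75,0,1,0,0,0,1,0.75,0,1])

```text
t: 2.4
tcp_pos: [0.5264, -0.1849, 0.3195]
ee_rot: [-90.0, -0.0, -176.5]
ft_force: [-0.0, 0.6, 0.1]
opening: 0.0854
```

Call:
move_arm(moves=[0,0,0,0.15,0.12,0,1,0,0,0,0.3,0.24,0,1,0,0,0,0.44,0.35,0,1,0,0,0,0.44,0.35,-0.1,1,0,0,0,0.44,0.35,-0.2,1,0,0,0,0.44,0.35,-0.2,1,0,0,0,0.44,0.35,-0.2,1,0,0,0,0.44,0.35,-0.2,1])

```text
t: 3.4
tcp_pos: [0.6158, -0.1141, 0.2808]
ee_rot: [-90.0, 0.1, -176.4]
ft_force: [0.2, 0.4, -1.1]
opening: 0.0851
```

```bash
cat > snap.py <<'E'
import sys,cv2
from workcell import env,eyes
from h import *
n=sys.argv[1]
t=eyes.grab_frame("top");s=eyes.grab_frame("scene")
a=cv2.resize(t["color"][130:270,200:400,::-1],(800,560));b=cv2.resize(s["color"][120:260,140:340,::-1],(800,560))
cv2.imwrite(f"pics/{n}t.png",a);cv2.imwrite(f"pics/{n}s.png",b)
st=env.read_state();print(st["t"],st["tcp_pos"].round(4),st["ft_force"].round(2),st["joint_positions"].round(1))
E
python3 snap.py a
```

```text
3.5 [ 0.6158 -0.1138  0.2804] [-0.02 -0.08 -0.14] [-10.5  28.3  27.5  89.1   0.  165.9]
```

View pics/at.png

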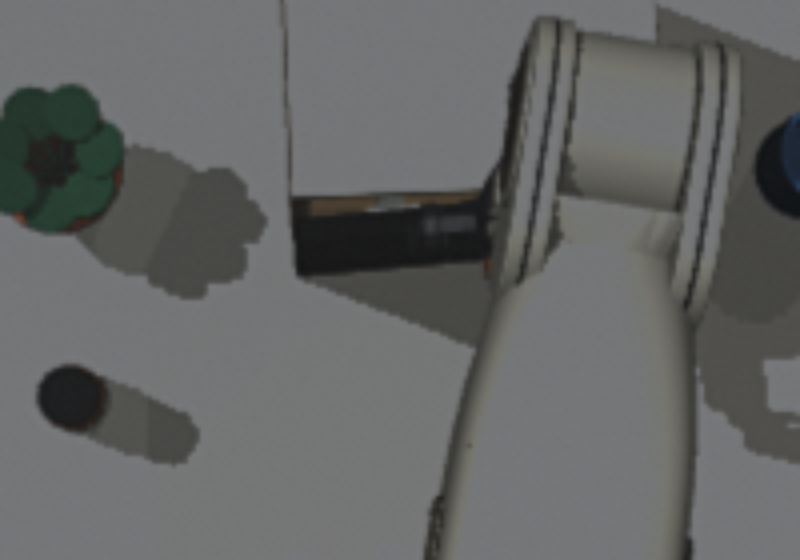

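View pics/as.png

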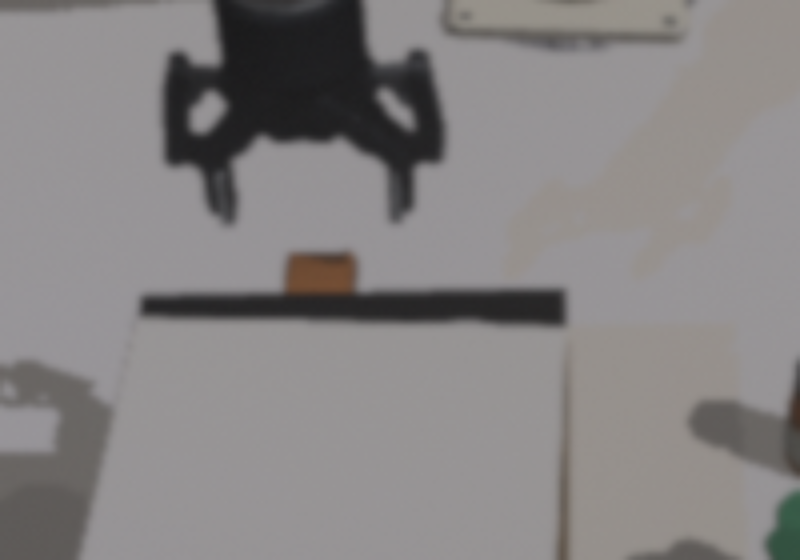

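The fingers straddle the lip. In the scene view they are at x≈222 and 400, with the lip at 287–355. I'll descend and pinch.

Call:
move_arm(moves=[0,0,0,0,0,-0.08,1,0,0,0,0,0,-0.16,1,0,0,0,0,0,-0.24,1,0,0,0,0,0,-0.3,1,0,0,0,0,0,-0.3,1,0,0,0,0,0,-0.3,0.3,0,0,0,0,0,-0.3,0.3,0,0,0,0,0,-0.3,0.3], force=25)

```text
t: 4.5
tcp_pos: [0.6164, -0.1148, 0.2205]
ee_rot: [-89.8, 0.2, -176.4]
ft_force: [0.9, -3.7, 1.0]
opening: 0.0397
```

```bash
python3 snap.py b;python3 - <<'E'
import numpy as np
from workcell import env
H=np.array([.6546,-.2125]);p=env.read_state()["tcp_pos"][:2];v=p-H
r=np.hypot(*v);a0=np.arctan2(v[1],v[0]);print(r,np.degrees(a0))
for d in (.05,.1,.15,.18,.2,.22,.24,.26): print(d,(H+r*np.array([np.cos(a0+d),np.sin(a0+d)])-p)/.2, np.degrees(d)/360)
E
```

```text
4.6 [ 0.6164 -0.1148  0.2205] [ 1.59 -4.69  2.48] [-1.050e+01  2.890e+01  1.960e+01  8.050e+01 -1.000e-01  1.659e+02]
0.1049031764131333 111.35195685351589
0.05 [-0.02417685 -0.01015524] 0.007957747154594769
0.1 [-0.04781593 -0.02150613] 0.015915494309189537
0.15 [-0.07085817 -0.0340243 ] 0.0238732414637843
0.18 [-0.08437299 -0.04208259] 0.028647889756541162
0.2 [-0.09324596 -0.04767845] 0.031830988618379075
0.22 [-0.10200523 -0.05345064] 0.03501408748021698
0.24 [-0.11064732 -0.05939684] 0.03819718634205488
0.26 [-0.11916877 -0.06551469] 0.041380285203892794
```

View pics/bs.png

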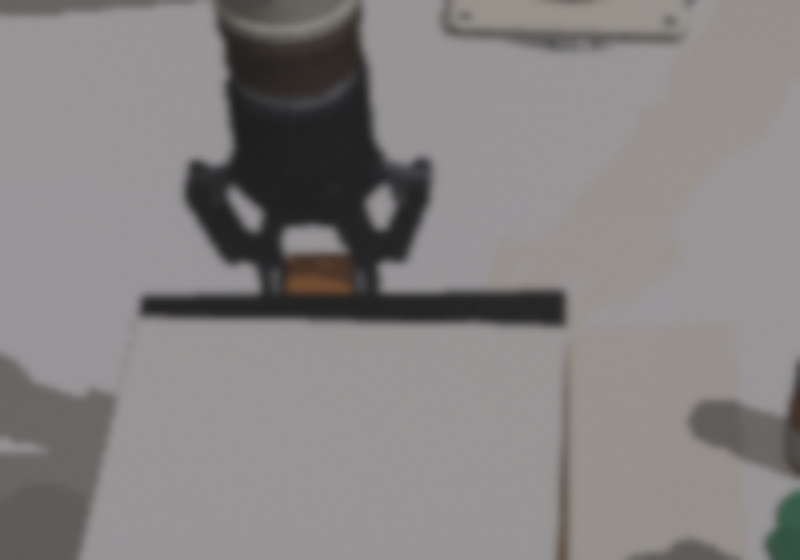

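The lip is pinched, with the opening at 39.7 mm. I'll draw the door along its arc by 0.22 rad.

Call:
move_arm(moves=[0,0,0.004,-0.012,-0.005,0,0.3,0,0,0.008,-0.024,-0.01,0,0.3,0,0,0.012,-0.036,-0.0155,0,0.3,0,0,0.016,-0.048,-0.0215,0,0.3,0,0,0.02,-0.0595,-0.0275,0,0.3,0,0,0.024,-0.071,-0.034,0,0.3,0,0,0.0286,-0.0844,-0.042,0,0.3,0,0,0.0286,-0.0844,-0.042,0,0.3])

```text
t: 5.6
tcp_pos: [0.5993, -0.1229, 0.2205]
ee_rot: [-89.9, 0.1, -166.1]
ft_force: [2.4, -4.5, 4.3]
opening: 0.0397
```

```bash
python3 snap.py c
```

```text
5.7 [ 0.5993 -0.1228  0.2205] [ 1.27 -4.43  5.24] [-1.150e+01  2.700e+01  1.660e+01  7.940e+01 -1.000e-01  1.545e+02]
```

View pics/cs.png

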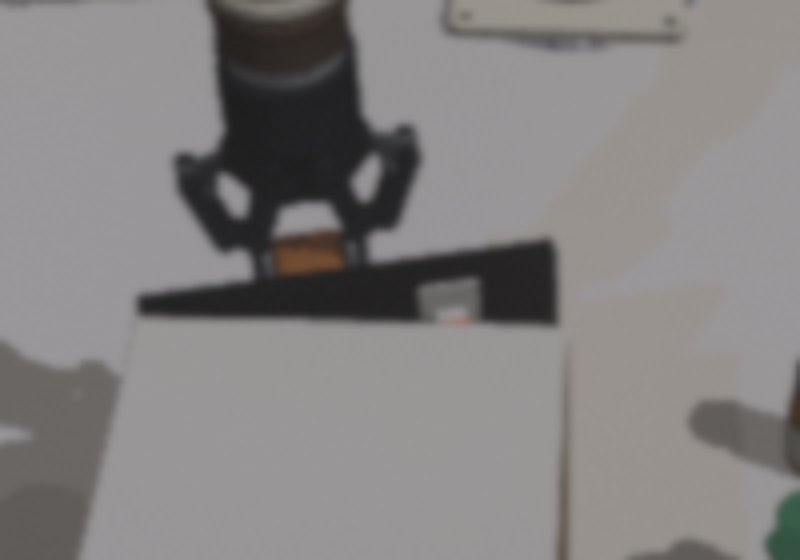

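View pics/ct.png

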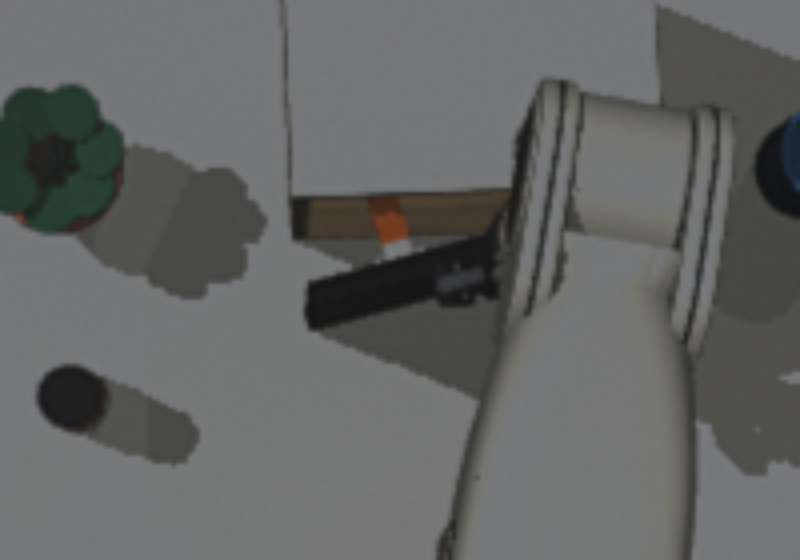

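The orange tongue now shows in the gap, at about (388,218) in the top crop. I'll pull another 0.05 rad.

Call:
move_arm(moves=[0,0,0.002,-0.0055,-0.0028,0,0.3,0,0,0.004,-0.011,-0.0056,0,0.3,0,0,0.006,-0.0165,-0.0085,0,0.3,0,0,0.0075,-0.0215,-0.011,0,0.3,0,0,0.0075,-0.0215,-0.011,0,0.3,0,0,0.0075,-0.0215,-0.011,0,0.5,0,0,0.0075,-0.0215,-0.011,0,0.8,0,0,0.0075,-0.0215,-0.011,0,1])

```text
t: 6.7
tcp_pos: [0.5935, -0.1231, 0.2184]
ee_rot: [-90.1, -0.1, -163.3]
ft_force: [0.5, -0.0, -0.3]
opening: 0.0771
```

Call:
move_arm(moves=[0,0,0,0,0,0.05,1,0,0,0,0,0,0.15,1,0,0,0,0,0,0.25,1,0,0,0,0,0,0.35,1,0,0,0,-0.3,0,0.35,0.5,0,0,0,-0.6,0,0.35,0,0,0,0,-0.6,0,0.35,0,0,0,0,-0.6,0,0.35,0])

```text
t: 7.7
tcp_pos: [0.4748, -0.1241, 0.2905]
ee_rot: [-89.9, 0.1, -163.4]
ft_force: [-0.1, -0.7, -0.0]
opening: 0.012
```

```bash
python3 snap.py d; python3 - <<'E'
from m import *
t=eyes.grab_frame("top");hsv=cv2.cvtColor(t["color"],cv2.COLOR_RGB2HSV)
m=((hsv[...,0]<12)&(hsv[...,1]>170)&(hsv[...,2]>100)).astype(np.uint8)
n,l,st,c=cv2.connectedComponentsWithStats(m)
for i in range(1,n):
    if st[i,4]>15:print(st[i],c[i],ray(t,*c[i],.212))
s=eyes.grab_frame("scene");g=cv2.cvtColor(s["color"],cv2.COLOR_RGB2GRAY)
pts=[(c,cross(g,c,165,197,0,90)) for c in list(range(178,205))+list(range(240,274))]
p,v=line(s,pts,.24);print(p,v,np.degrees(np.arctan2(-v[0],v[1])))
E
```

```text
7.8 [ 0.4758 -0.1242  0.2901] [-0.1  -0.09  0.71] [-14.6  11.8   5.3  83.3   0.  148.7]
[293 183   9  11  63] [297.01587302 187.63492063] [ 0.62890708 -0.03826359  0.212     ]
[ 0.6024972  -0.08375831] [ 0.28293616 -0.95913875] -163.56447
```

View pics/ds.png

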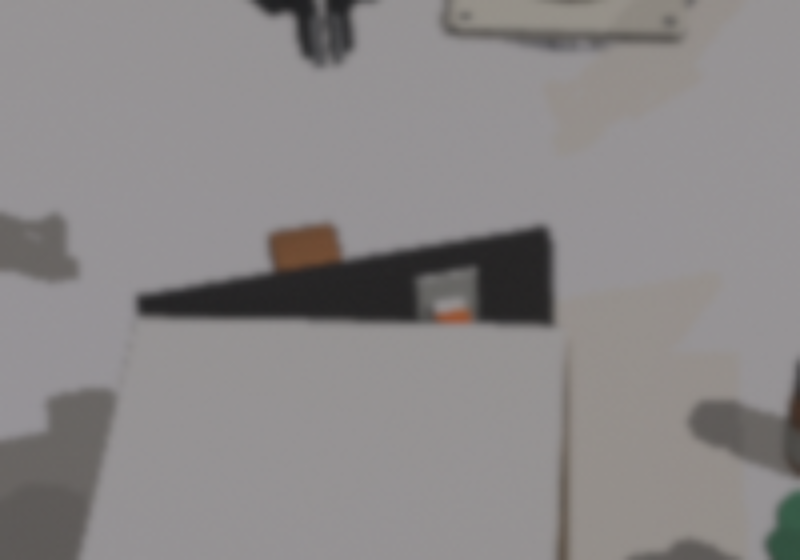

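View pics/dt.png

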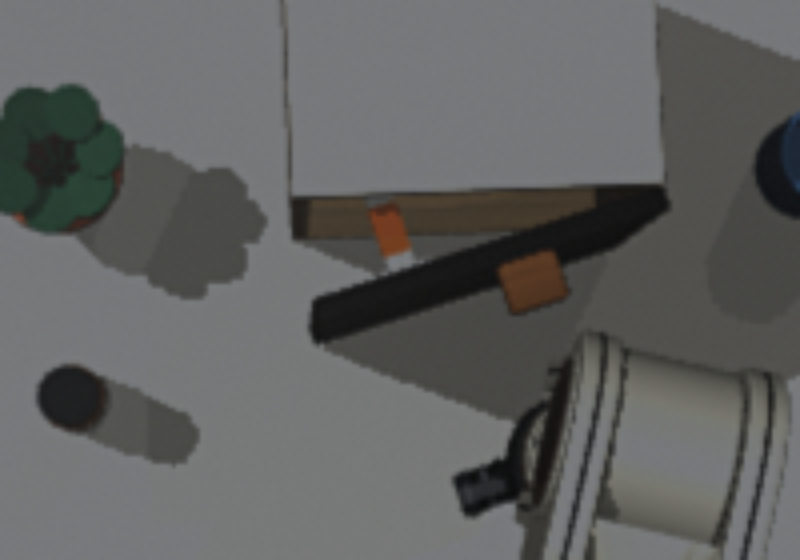

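The door stands at about 0.27 rad with the orange pad at about (0.63, -0.037). The gap is clear and the fingers are shut and clear of the lip. I'll move over the pad.

Call:
move_arm(moves=[0,0,0,0.2,0.11,0,0,0,0,0,0.4,0.23,0,0,0,0,0,0.6,0.34,0,0,0,0,0,0.76,0.43,0,0,0,0,0,0.76,0.43,0,0,0,0,0,0.76,0.43,-0.05,0,0,0,0,0.76,0.43,-0.12,0,0,0,0,0.76,0.43,-0.12,0])

```text
t: 8.9
tcp_pos: [0.6247, -0.0387, 0.2636]
ee_rot: [-90.1, -0.2, -163.5]
ft_force: [-0.1, -0.6, 0.2]
opening: 0.0
```

```bash
python3 snap.py e
```

```text
9.0 [ 0.6256 -0.0386  0.2654] [-0.85  0.35  0.3 ] [ -3.5  28.5  25.6  87.1  -0.  159.9]
```

View pics/es.png

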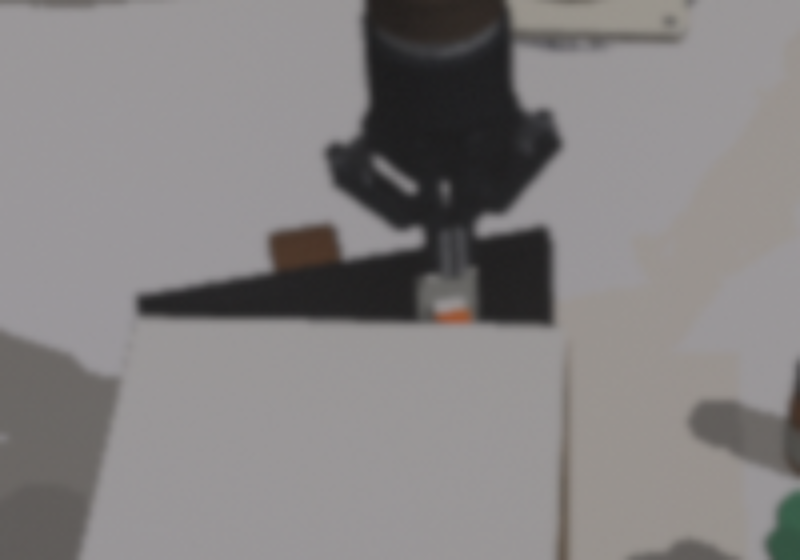

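View pics/et.png

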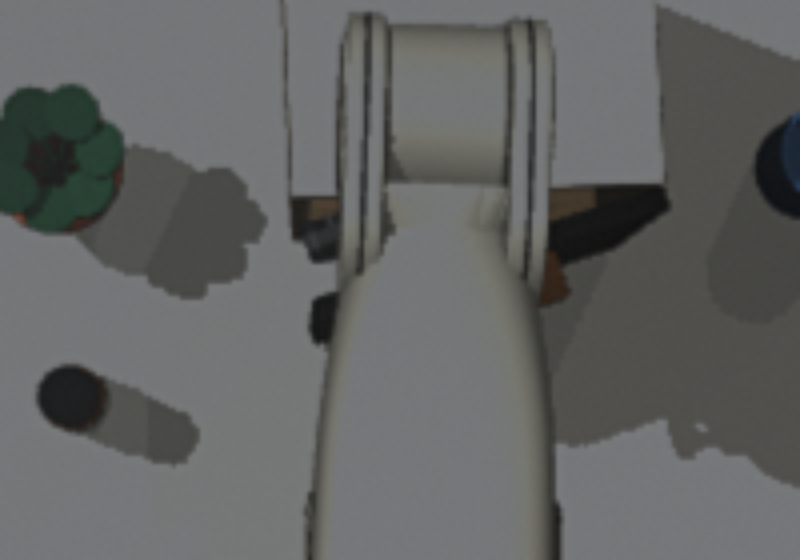

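The finger (column ≈454) is in line with the tongue (≈453). I'll check the fore-aft position by ray.

```bash
python3 - <<'E'
from m import *
s=eyes.grab_frame("scene")
u,v=140+454/4,120+276/4
for z in (.255,.26,.265): print(z,ray(s,u,v,z))
print(px(s,[.6256,-.0386,.2574]))
E
```

```text
0.255 [ 0.63390328 -0.03529098  0.255     ]
0.26 [ 0.6389494 -0.0346778  0.26     ]
0.265 [ 0.64399551 -0.03406461  0.265     ]
[252.27370906 185.56579706]
```

Call:
move_arm(moves=[0,0,0,0,0,-0.04,0,0,0,0,0,0,-0.08,0,0,0,0,0,0,-0.12,0,0,0,0,0,0,-0.16,0,0,0,0,0,0,-0.2,0,0,0,0,0,0,-0.2,0,0,0,0,0,0,-0.21,0,0,0,0,0,0,-0.21,0])

```text
t: 10.05
tcp_pos: [0.6264, -0.0381, 0.2235]
ee_rot: [-90.0, 0.0, -163.4]
ft_force: [-0.4, -0.0, 0.7]
opening: -0.0003
```

```bash
python3 snap.py f
```

```text
10.15 [ 0.6265 -0.0381  0.2236] [-0.8  -0.31 -0.01] [ -3.5  29.   20.3  81.2   0.  159.9]
```

View pics/fs.png

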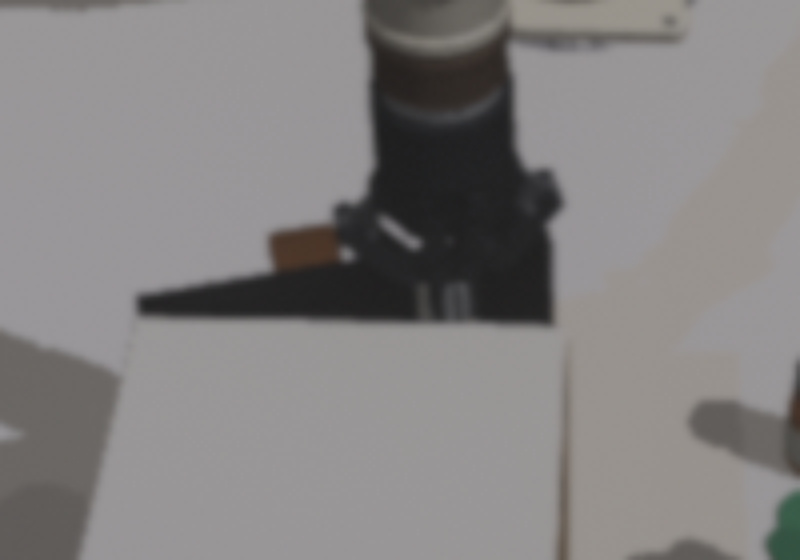

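The finger is in the gap with no contact yet (TCP z 0.2236). I'll press down in small steps.

Call:
move_arm(moves=[0,0,0,0,0,-0.01,0,0,0,0,0,0,-0.02,0,0,0,0,0,0,-0.03,0,0,0,0,0,0,-0.03,0,0,0,0,0,0,-0.03,0,0,0,0,0,0,-0.03,0,0,0,0,0,0,-0.03,0,0,0,0,0,0,-0.03,0])

```text
t: 11.15
tcp_pos: [0.6264, -0.0382, 0.2176]
ee_rot: [-90.0, 0.0, -163.4]
ft_force: [-0.6, -0.6, 5.3]
opening: -0.0002
```

Call:
move_arm(moves=[0,0,0,0,0,-0.007,0,0,0,0,0,0,-0.015,0,0,0,0,0,0,-0.015,0,0,0,0,0,0,-0.015,0,0,0,0,0,0,-0.015,0,0,0,0,0,0,-0.015,0,0,0,0,0,0,-0.015,0,0,0,0,0,0,-0.015,0])

```text
t: 12.15
tcp_pos: [0.6273, -0.0382, 0.2159]
ee_rot: [-89.9, 0.2, -163.4]
ft_force: [0.4, -0.0, 7.8]
opening: 0.0004
```

```bash
python3 snap.py g; python3 - <<'E'
import numpy as np
from workcell import env
H=np.array([.6546,-.2125]);p=env.read_state()["tcp_pos"][:2];v=p-H
r=np.hypot(*v);a0=np.arctan2(v[1],v[0]);print(r,np.degrees(a0))
for d in (.04,.08,.12,.16,.2,.24,.28,.32,.36,.4): print(d,((H+r*np.array([np.cos(a0+d),np.sin(a0+d)])-p)/.2).round(3), (np.degrees(d)/360).round(4))
E
```

```text
12.25 [ 0.6273 -0.0382  0.2159] [ 0.76 -1.23  8.3 ] [ -3.5  29.1  19.3  80.   -0.  159.9]
0.17642736869167042 98.91294625456959
0.04 [-0.035 -0.006] 0.0064
0.08 [-0.069 -0.014] 0.0127
0.12 [-0.103 -0.023] 0.0191
0.16 [-0.137 -0.033] 0.0255
0.2 [-0.17  -0.045] 0.0318
0.24 [-0.203 -0.057] 0.0382
0.28 [-0.236 -0.072] 0.0446
0.32 [-0.267 -0.087] 0.0509
0.36 [-0.298 -0.104] 0.0573
0.4 [-0.329 -0.122] 0.0637
```

View pics/gs.png

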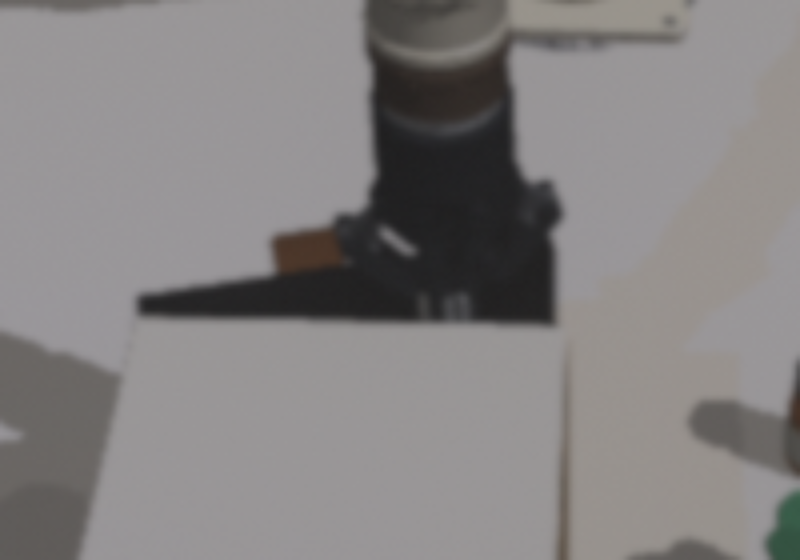

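The tongue is pressed with about 8 N at a depth of about 4–5 mm. I'll begin drawing the door along the arc, pressing slightly more.

Call:
move_arm(moves=[0,0,0,0,0,-0.004,0,0,0,0.0032,-0.0175,-0.003,-0.004,0,0,0,0.0064,-0.035,-0.006,-0.004,0,0,0,0.0095,-0.052,-0.01,-0.004,0,0,0,0.0127,-0.069,-0.014,-0.004,0,0,0,0.0127,-0.069,-0.014,-0.004,0,0,0,0.0127,-0.069,-0.014,-0.004,0,0,0,0.0127,-0.069,-0.014,-0.004,0])

```text
t: 13.25
tcp_pos: [0.6135, -0.0408, 0.2155]
ee_rot: [-89.9, 0.2, -158.8]
ft_force: [-0.4, 0.3, 11.2]
opening: -0.0
```

```bash
python3 snap.py i; python3 - <<'E'
from m import *
s=eyes.grab_frame("scene");g=cv2.cvtColor(s["color"],cv2.COLOR_RGB2GRAY)
pts=[(c,cross(g,c,160,197,0,90)) for c in list(range(178,203))]
p,v=line(s,pts,.24);print(np.degrees(np.arctan(-v[0]/v[1])))
E
```

```text
13.35 [ 0.6135 -0.0408  0.2155] [-0.45  0.09  9.37] [ -3.8  27.5  16.6  78.9   0.  155. ]
19.149443
```

View pics/is.png

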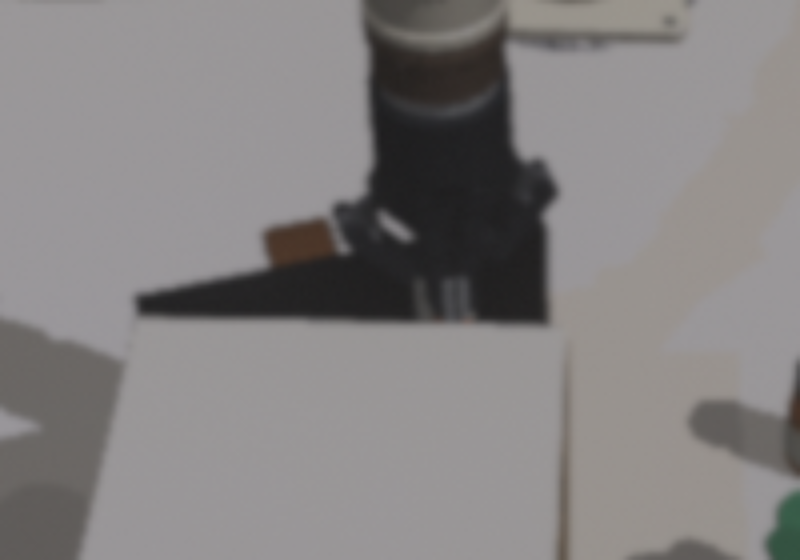

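The door followed to about 0.32 rad with negligible side force, so the hook isn't bearing on the rail. I'll continue.

Call:
move_arm(moves=[0,0,0.0032,-0.017,-0.005,0,0,0,0,0.0064,-0.034,-0.009,0,0,0,0,0.0095,-0.051,-0.014,0,0,0,0,0.0127,-0.068,-0.019,0,0,0,0,0.016,-0.084,-0.025,0,0,0,0,0.019,-0.101,-0.031,0,0,0,0,0.019,-0.101,-0.031,0,0,0,0,0.019,-0.101,-0.031,0,0])

```text
t: 14.4
tcp_pos: [0.5932, -0.0468, 0.2154]
ee_rot: [-89.9, 0.2, -152.0]
ft_force: [-0.1, 0.8, 10.1]
opening: -0.0
```

```bash
python3 snap.py j; python3 - <<'E'
from m import *
s=eyes.grab_frame("scene");g=cv2.cvtColor(s["color"],cv2.COLOR_RGB2GRAY)
pts=[(c,cross(g,c,160,197,0,90)) for c in list(range(178,200))]
p,v=line(s,pts,.24);print(np.degrees(np.arctan(-v[0]/v[1])))
E
```

```text
14.5 [ 0.5932 -0.0468  0.2154] [-0.83  0.82  9.85] [ -4.5  25.1  12.9  77.6   0.  147.4]
26.114159
```

View pics/js.png

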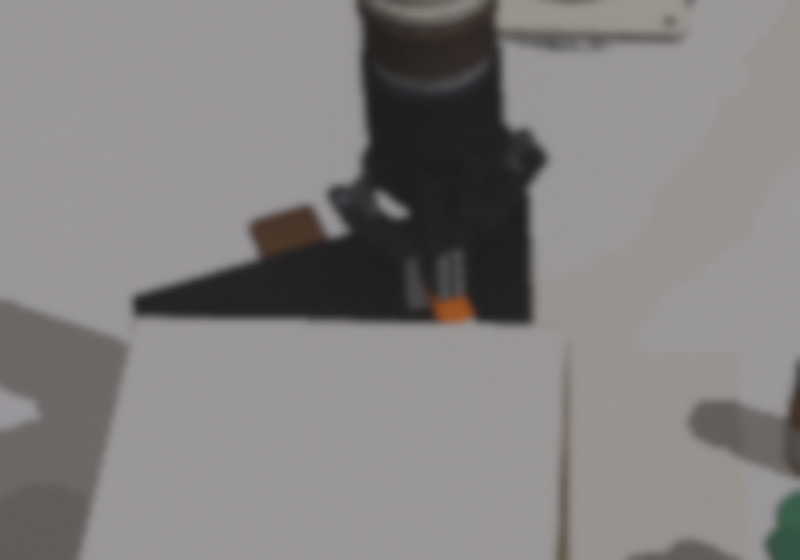

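View pics/jt.png

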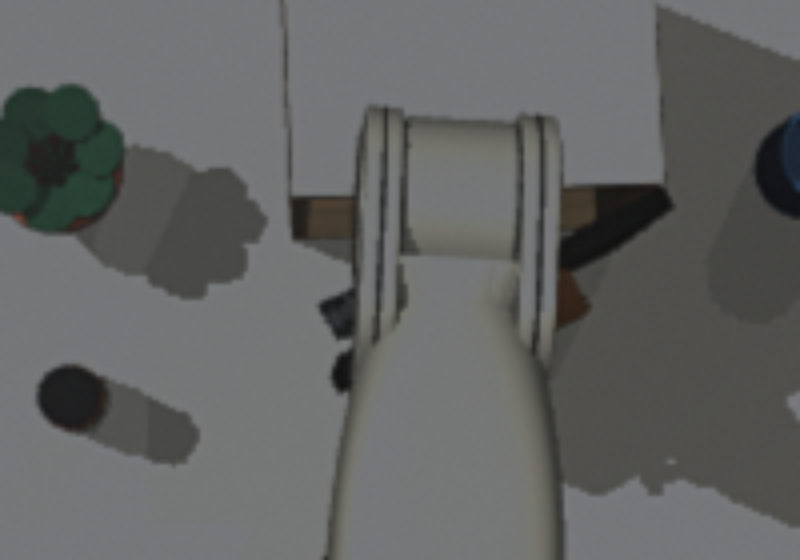

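The door is at about 0.44 rad and the hook is in front of the rail. I'll continue the same arc, computing the rest of it.

```bash
python3 - <<'E'
import numpy as np
from workcell import env
H=np.array([.6546,-.2125]);p=env.read_state()["tcp_pos"][:2];v=p-H
r=np.hypot(*v);a0=np.arctan2(v[1],v[0]);print(r,np.degrees(a0))
for D in (.56,.57):
  b=p
  for d in np.arange(0.08,D+.01,.08): print(d.round(2),((H+r*np.array([np.cos(a0+d),np.sin(a0+d)])-p)/.2).round(3), (np.degrees(d)/360).round(4))
  q=p;a0+=.56;p=H+r*np.array([np.cos(a0),np.sin(a0)]);print()
E
```

```text
0.1767459911678827 110.33805766092668
0.08 [-0.065 -0.027] 0.0127
0.16 [-0.128 -0.06 ] 0.0255
0.24 [-0.188 -0.097] 0.0382
0.32 [-0.245 -0.139] 0.0509
0.4 [-0.298 -0.185] 0.0637
0.48 [-0.348 -0.235] 0.0764
0.56 [-0.393 -0.29 ] 0.0891

0.08 [-0.041 -0.058] 0.0127
0.16 [-0.077 -0.118] 0.0255
0.24 [-0.108 -0.182] 0.0382
0.32 [-0.134 -0.248] 0.0509
0.4 [-0.155 -0.315] 0.0637
0.48 [-0.17  -0.384] 0.0764
0.56 [-0.179 -0.454] 0.0891
```

Call:
move_arm(moves=[0,0,0.0064,-0.033,-0.013,0,0,0,0,0.0127,-0.065,-0.027,0,0,0,0,0.0191,-0.097,-0.043,0,0,0,0,0.0255,-0.128,-0.06,0,0,0,0,0.0318,-0.158,-0.078,0,0,0,0,0.0382,-0.188,-0.097,0,0,0,0,0.0382,-0.188,-0.097,0,0,0,0,0.0382,-0.188,-0.097,0,0])

```text
t: 15.55
tcp_pos: [0.555, -0.066, 0.2152]
ee_rot: [-90.0, 0.1, -138.2]
ft_force: [-2.3, 0.7, 11.0]
opening: -0.0004
```

```bash
python3 snap.py k
```

```text
15.65 [ 0.5551 -0.0659  0.2152] [-2.1   1.82 10.57] [-6.800e+00  2.100e+01  6.700e+00  7.550e+01  1.000e-01  1.314e+02]
```

View pics/ks.png

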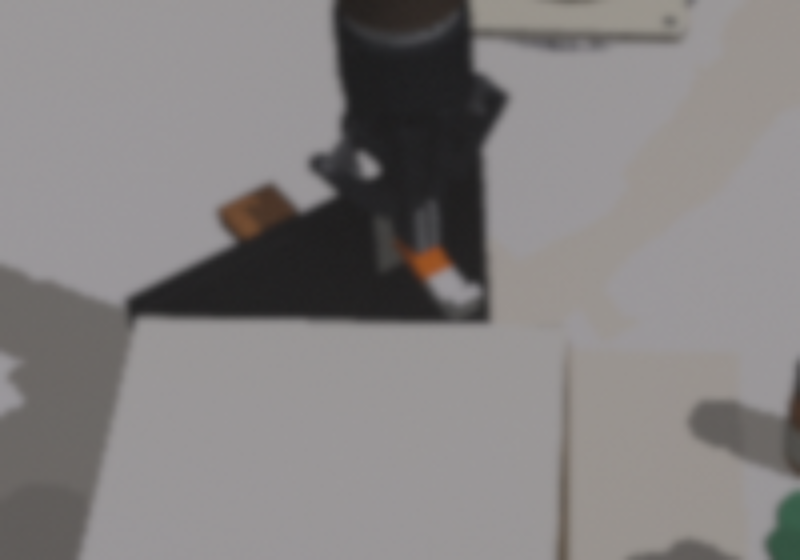

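The hook is clear and the finger is still on the orange pad. I'll keep swinging.

Call:
move_arm(moves=[0,0,0.0064,-0.029,-0.021,0,0,0,0,0.0127,-0.057,-0.042,0,0,0,0,0.0191,-0.084,-0.064,0,0,0,0,0.0255,-0.11,-0.088,0,0,0,0,0.0318,-0.135,-0.112,0,0,0,0,0.0382,-0.16,-0.138,0,0,0,0,0.0446,-0.183,-0.165,0,0,0,0,0.0509,-0.205,-0.193,0,0])

```text
t: 16.65
tcp_pos: [0.5136, -0.1043, 0.2148]
ee_rot: [-90.0, 0.1, -119.8]
ft_force: [-2.5, 3.6, 9.9]
opening: 0.0005
```

Call:
move_arm(moves=[0,0,0.0064,-0.021,-0.029,0,0,0,0,0.0127,-0.041,-0.058,0,0,0,0,0.0191,-0.059,-0.088,0,0,0,0,0.0255,-0.077,-0.118,0,0,0,0,0.0318,-0.093,-0.15,0,0,0,0,0.0382,-0.108,-0.182,0,0,0,0,0.0382,-0.108,-0.182,0,0,0,0,0.0382,-0.108,-0.182,0,0])

```text
t: 17.65
tcp_pos: [0.4914, -0.1414, 0.2148]
ee_rot: [-90.0, -0.0, -106.2]
ft_force: [-4.2, 0.5, 11.6]
opening: -0.0002
```

```bash
python3 snap.py l
```

```text
17.75 [ 0.4915 -0.1414  0.2148] [-4.22  1.43 12.08] [-16.   15.8  -0.8  73.5  -0.   90.1]
```

View pics/ls.png

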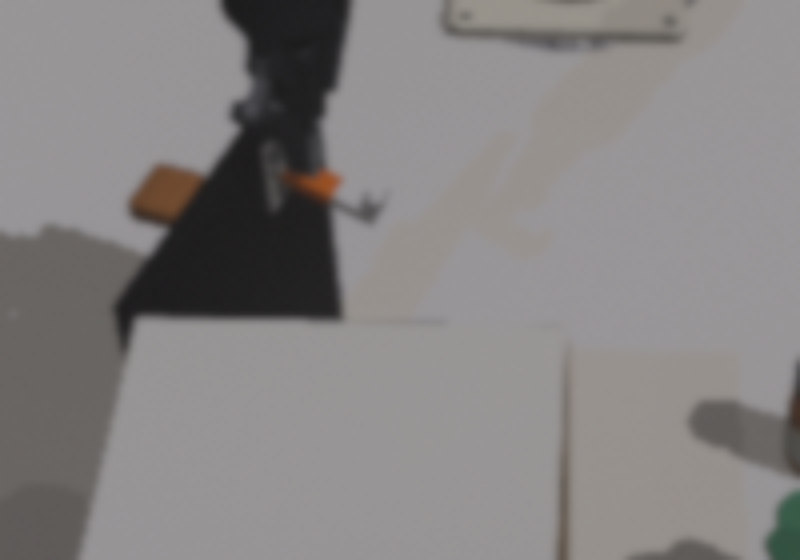

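View pics/lt.png

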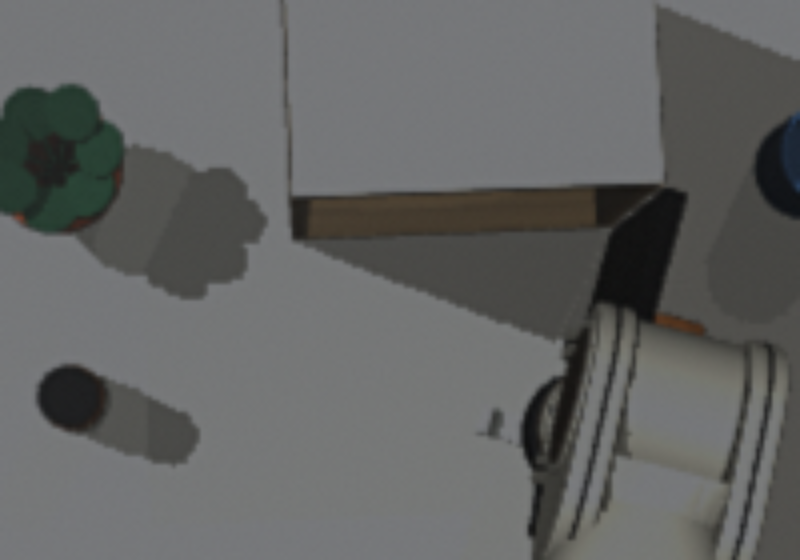

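The door is at about 1.25 rad. I'll do the last 0.32 rad slowly.

Call:
move_arm(moves=[0,0,0.0064,-0.013,-0.033,0,0,0,0,0.0127,-0.024,-0.066,0,0,0,0,0.0191,-0.034,-0.1,0,0,0,0,0.0255,-0.041,-0.133,0,0,0,0,0.0318,-0.048,-0.168,0,0,0,0,0.0382,-0.054,-0.202,0,0,0,0,0.0446,-0.058,-0.237,0,0,0,0,0.0509,-0.062,-0.268,0,0])

```text
t: 18.75
tcp_pos: [0.4775, -0.1949, 0.2143]
ee_rot: [-90.2, 0.0, -87.8]
ft_force: [-6.5, 0.1, 11.9]
opening: 0.0001
```

```bash
python3 snap.py n; python3 - <<'E'
from m import *
t=eyes.grab_frame("top");cv2.imwrite("pics/n2.png",cv2.resize(t["color"][150:290,260:460,::-1],(800,560)))
E
```

```text
18.85 [ 0.4775 -0.1956  0.2144] [-8.37 -0.16 12.97] [-22.2  16.4   0.   73.8  -0.1  65.7]
```

View pics/ns.png

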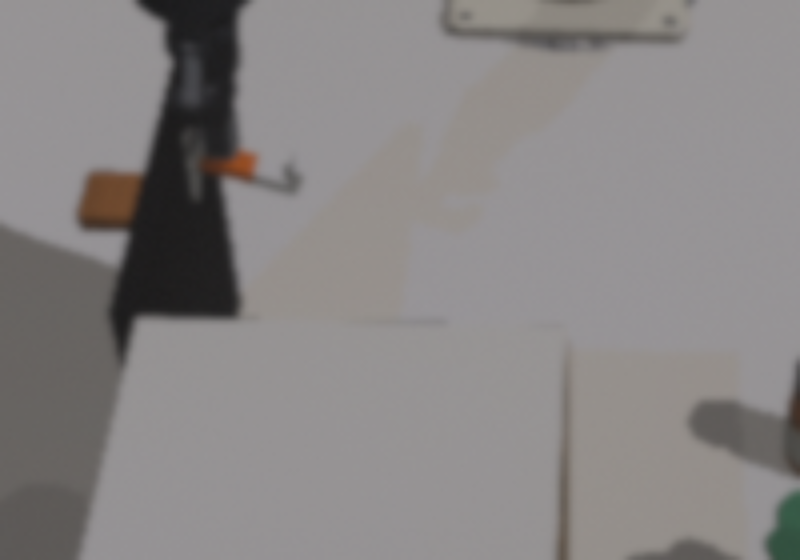

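View pics/n2.png

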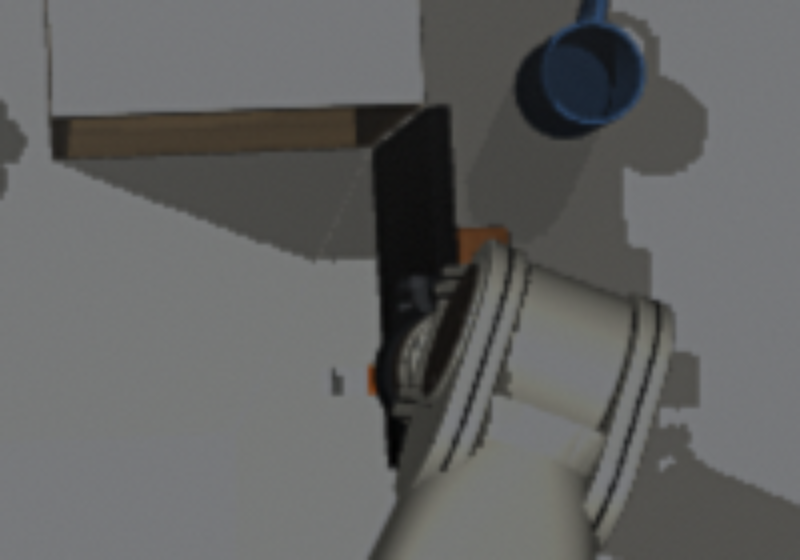

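The door is about square. I'll lift straight up and retreat, then measure.

Call:
move_arm(moves=[0,0,0,0,0,0.03,0,0,0,0,0,0,0.1,0,0,0,0,0,0,0.25,0,0,0,0,0,0,0.4,0,0,0,0,-0.25,0.1,0.5,0,0,0,0,-0.5,0.2,0.5,0,0,0,0,-0.75,0.3,0.5,0,0,0,0,-1,0.4,0.5,0])

```text
t: 19.9
tcp_pos: [0.2784, -0.1144, 0.3137]
ee_rot: [-90.0, -0.0, -87.8]
ft_force: [0.7, -0.4, 0.4]
opening: 0.0001
```

```bash
python3 snap.py o; python3 - <<'E'
from m import *
t=eyes.grab_frame("top");cv2.imwrite("pics/o2.png",cv2.resize(t["color"][90:300,180:460,::-1],(800,600)))
E
```

```text
20.0 [ 0.2757 -0.1133  0.314 ] [ 1.52 -0.39 -0.1 ] [-22.4 -10.9 -14.1  86.8   0.   65.5]
```

View pics/os.png

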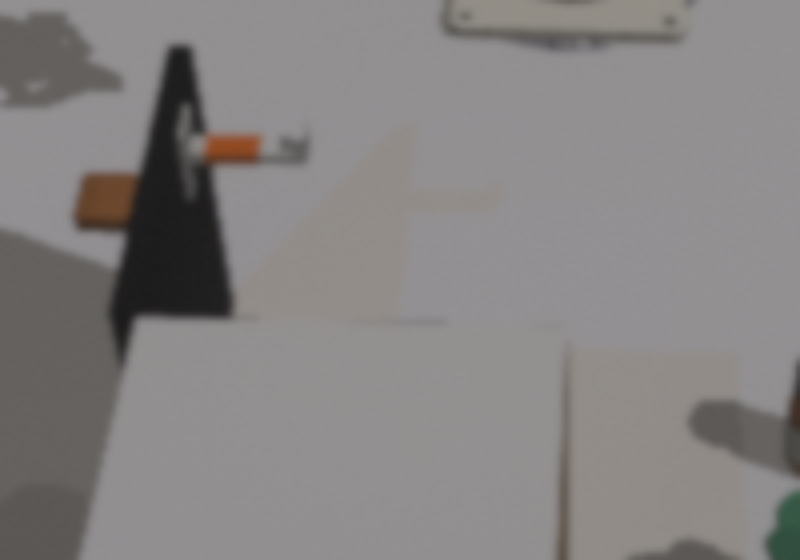

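View pics/o2.png

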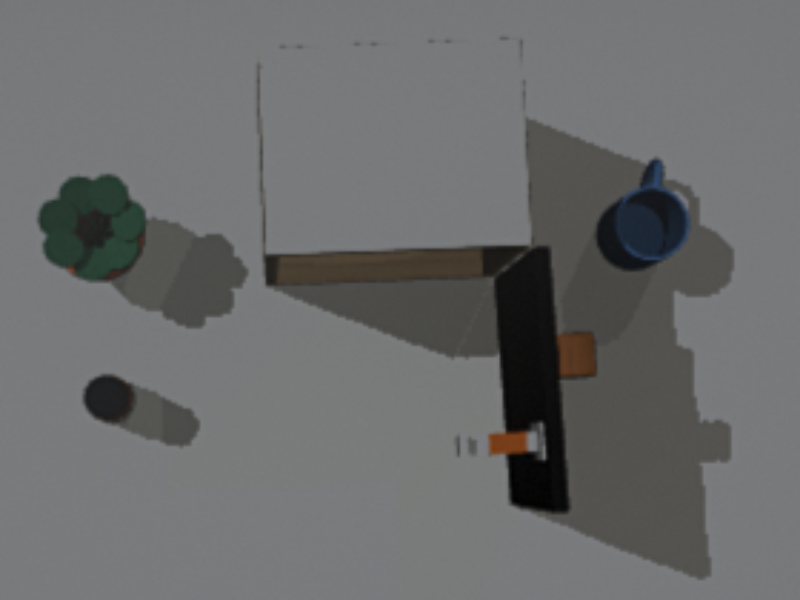

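The door stands about square with the catch sprung back up, and the mug, plant and jar are where they were. I'll check the angle.

```bash
python3 - <<'E'
from m import *
t=eyes.grab_frame("top");G=cv2.cvtColor(t["color"],cv2.COLOR_RGB2GRAY)
pts=[(cross(G,r,368,384,1,52),r) for r in list(range(180,205))+list(range(224,264))]
p,v=line(t,pts,.24);a=np.degrees(np.arctan2(v[1],v[0]));print('door dir vs -x',a%180, 'door yaw', (a%180)-90 if 0 else ((a-90)%180))
q=((ray(t,*pts[0],.24)[:2]),ray(t,*pts[-1],.24)[:2]);print(q)
print(env.read_state()["ft_force"])
E
```

```text
door dir vs -x 1.8707347 door yaw 91.870735
(array([ 0.64061083, -0.23072146]), array([ 0.42835446, -0.23751449]))
[ 1.52750647 -0.07704775  0.76389328]
```

```bash
python3 -c "
from workcell import ticket
print(ticket.sign_off())"
```

```text
the job is handed in; nothing more can be done
None
```

The cupboard door is standing open at about 91° to the cupboard front, and I've handed the job in. It took about 20 s on the robot's clock.

- **Ajar:** I pinched the wooden lip and drew the door to about 0.27 rad, short of the catch's stop, then let go.
- **Catch:** I reached into the gap with the fingers shut and pressed the orange tongue down with about 8–12 N, an estimated 0.3 rad. I drew the door past the rail with side force under about 1 N at each check, so the hook did not bear on it.
- **Wide open:** I kept the finger on the tongue for the rest of the swing, then lifted off and backed away.

**Last checks:**
- In the pictures the catch had sprung back up, and the mug, plant and jar looked unmoved by eye (not measured).
- The arm was clear of everything, with the force reading near zero.
- The two cameras disagreed by about 2–3 mm on the cupboard's position.
- A sideways force of 6–8 N built up along the door near the end of the swing, probably because my hinge estimate was slightly off. It went when I lifted the finger.

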